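# Tally the last blue colony and switch off the plate light box

## Task

The last colony on the lit agar plate is a blue one: gently press the white key of the blue tally counter well down with the fingertips and let it come back up, leaving the counter lying where it is. Then switch off the light box by gently pushing down the white-dotted end of its red rocker as far as it goes, and draw the hand away. Pick nothing up, press no other counter, and leave the plate, the other counters and everything else on the bench where they are.

Things in the scene. Friction and masses are not known exactly. Their poses are not given: they have to be found in the camera images.
- rocker (a joint): Hinge of the red rocker switch of the light box, rad: 0 = on (dotted end up, as found within 0.05), 0.36 = off (dotted end fully down, a hard stop). Stays wherever it is left; about 2 N down on the dotted end turns it.
- rocker_dot_end (a point): White dot on top of the rocker's robot-side (box -x) wing: the end to push down for off. The rocker, 50 (along box x) x 24 mm, is a shallow V of two 25 mm wings; the dot is 20 mm from the V's middle, 5 mm from the tip. While on, this wing slopes up 0.36 rad to its tip, the dot about 19 mm above the box's top face; it sinks about 7 mm, to the stop at off, where the wing is level.
- light_box: White light box, fixed, 240 (x) x 220 (y) x 70 mm high; origin under its centre, x away from the robot, y left. On top: lit round stage (124 mm across, centre x +30 mm); on a grey strip along the robot side (x -86) the red rocker (y +50) and a black dimmer knob (y -60, 14 mm high). Magnifier: post at x +98, y +88, lens (60 mm radius, 205 mm above the bench) swung out at x +113, y +185.
- plate: Clear round agar plate, 93 mm across, 16 mm high, with a few blue, red and white colonies, lying loose on the lit stage; origin at the centre of its underside. To be left alone.
- tally_blue: Blue electronic hand tally counter lying loose, face up on the bench, 50 (x) x 44 (y) x 18 mm, about 70 g; origin at the centre of its underside, z up. A grey display lies towards its +x, one round white key towards its -x (at x -9 mm).
- blue_key (a joint): Travel of the blue counter's key, m: 0 up, 0.005 fully down; spring return (1 N to start, growing to 8 N at the bottom; it counts beyond 3 mm).
- tally_red: Red tally counter, otherwise the same as the blue one. To be left alone.
- red_key (a joint): Travel of the red counter's key, m, as for the blue one.
- tally_yellow: Yellow tally counter, otherwise the same as the blue one. To be left alone.
- yellow_key (a joint): Travel of the yellow counter's key, m, as for the blue one.
- tally_green: Green tally counter, otherwise the same as the blue one. To be left alone.
- green_key (a joint): Travel of the green counter's key, m, as for the blue one.
- blue_key_top (a point): Centre of the top face of the blue counter's white round key, 21 mm across; 25 mm above the bench while up. It is pressed straight down.
- marker: Marker pen lying on the bench, white with a blue cap, 130 mm long, 13 mm thick, along its x; origin under its centre. To be left alone.
- stack_right: Loose stack of five agar plates, 93 mm across, 80 mm high, on the right; origin under its centre. To be left alone.
- stack_left: Loose stack of three agar plates, 93 mm across, 48 mm high, on the left; origin under its centre. To be left alone.
- tube_rack: Orange tube rack with capped tubes, fixed, 200 (x) x 100 (y) mm, 114 mm high with the caps; origin under its centre. To be left alone.
Not all that is in view belongs to the job. There is more than one size of the tally_blue; the job needs the smaller.

How it is judged:
By the outcome, as a careful person would: the job done as asked, in the order asked, and still so for the second after the job is handed in, with the robot touching nothing.
It also fails if it takes over 54 s, if anything falls off the work surface, if the arm or the gripper's body presses on something with over 40 N, if the wrist force passes 120 N, or if a joint passes its speed limit or range.

## Robot

A 6-joint arm with a two-finger parallel gripper is mounted at the origin on the work surface. World frame = base frame: x ahead of the robot, y to its left, z up, the work surface at z = 0. Lengths are in mm, angles in rad, forces in N, time in s.
With the tool pointing down it reaches from about 350 to 775 mm from the base axis. Payload 7.3 kg.
Tool frame: the origin (TCP) lies midway between the tips of the shut fingers; the grasp point (between the pads) lies 19 mm behind it; z points along the fingers, y is the direction in which the jaws open and shut (so a half turn about z gives the same grasp; the last joint's range is limited). The gripper opens to 92 mm and grips with 3 to 60 N. Pads are 19 mm wide; open, the fingers measure 130 mm over their backs; the gripper's body (75 mm by 190 mm) begins 47 mm behind the grasp point.
Start: joints at [-1.376, 0.342, 1.524, -0, 1.275, -0.146], TCP at [175.499, -494.818, 226.741] pointing down, gripper open.
Joint ranges: [-2.53, 2.53], [-0.77, 2.02], [0.04, 2.7], [-1, 4.14], [0.28, 2.66], [-3.11, 3.11]. Speed limits (rad/s): [2.57, 2.57, 3.14, 3.14, 3.14, 3.14].

## Interface

Orientations are given as [roll, pitch, yaw] about the fixed x, y, z axes, in that order (R = Rz(yaw) Ry(pitch) Rx(roll)).
In Python, from plant import readout, optics, job gives the robot as it stands.
- The arm moves only by the tool drive_tool, never from a script. Its argument "series" is a list of rows, each a list of 4 numbers: the shift along the world's x, y, z in mm, then the turn about the world's z in degrees. A call has 1 to 12 rows; each row shifts and turns the commanded pose from where the row before left it; what a row does not reach is not made up. A row lasts 1/10 s, in which the tool goes at most 50 mm and 8.59 degrees, less where a joint would pass 70% of its speed; a pose out of reach is approached as far as the arm can. A call with a gripper value outside its range is refused whole. "hand" is the closure, from 0 (fully open) to 1 (shut), set as the call begins (left out, the last holds). The fingers move at their own pace and stop on an object; the grip force is fixed at half the most. Time passes only in rows, so rows that do not move let the fingers close. It gives the time, the measured TCP pose, the force and the opening at its end, in the units of the state.
- readout.get_obs(): the state, without advancing time (a new reading comes with each control period).
- optics.capture(name): name is "scene" or "top"; returns a dict with "image" (420x560x3 uint8, blue, green, red), "depth" (420x560 float32, mm along the optical axis (not along the pixel's ray), 0 where there is no reading), "vfov" (degrees; the focal length in pixels is half the picture's height over the tangent of half this angle, whatever the lens; pixels are square), "cx", "cy" (the principal point, pixels), "k1" (the pictures are not rectified: a ray, as slopes to the right and down, at radius r is drawn at 1 + k1 r^2 times it, then the intrinsics apply), "eye" and "rotation" of the camera in the world. Camera axes: x right, y down, z forward; pixel columns grow to the right and rows downward; lengths in mm; the calibration is good to about 2 mm. A picture is of the moment at which its call begins.
- job.close_job(): hands the job in, once; it reports no verdict.
The state is a dict: "time": time; "joint_positions": joint angles; "dq": joint speeds; "tau": joint torques, N m; "tool_pos": TCP position; "tcp_rot": TCP orientation; "contact_force": force on the tool from outside, world axes, zero at the start; "moment": the same for the moment, N m; "grip_width": finger opening in mm.
Only numpy, scipy, OpenCV 4.12 (cv2) and the standard library are available. Lean on these libraries where they do the work, as an engineer would, in place of code of your own. Each camera call takes 0.05 s, during which the arm holds its last target.

## Working session

There is one attempt and no reset: what is moved stays moved. The work goes in short steps, Python scripts to look and compute and a tool call to move; the robot and the scene stay as the last step left them, time stands still between calls to the robot, and variables do not carry over. Pictures are saved under pics/ and viewed, and the job is handed in when it is done.

Besides the shell and the picture viewer there is one more tool, called after "Call:" as name(argument=value, ...) on one line, values as JSON. drive_tool: Moves the arm, as the interface text tells. Its arguments: {"type":"object","properties":{"series":{"type":"array"},"hand":{"type":"number"}},"required":["series"]}

```bash
mkdir -p pics; ls
cat > h.py <<'E'
import numpy as np, cv2, pickle
from plant import readout, optics, job
def grab(n,tag):
    d=optics.capture(n); cv2.imwrite(f'pics/{tag}.png',d['image']); pickle.dump(d,open(f'{tag}.pkl','wb')); return d
def K(d):
    h=d['image'].shape[0]; f=h/2/np.tan(np.radians(d['vfov'])/2); return f
def ray(d,u,v):
    f=K(d); p=np.array([(u-d['cx'])/f,(v-d['cy'])/f]); q=p.copy()
    for _ in range(20): q=p/(1+d['k1']*(q@q))
    return np.array([q[0],q[1],1.])
def at(d,u,v,z=None):
    R=np.array(d['rotation']);e=np.array(d['eye']);r=R@ray(d,u,v)
    if z is None: return e+r*d['depth'][int(round(v)),int(round(u))]
    return e+r*(z-e[2])/r[2]
E
python3 - <<'E'
from h import *
for n in('scene','top'):
    d=grab(n,n+'0'); print(n,d['vfov'],d['cx'],d['cy'],d['k1'],d['eye'],np.round(d['rotation'],3).tolist())
print(readout.get_obs())
E
```

```text
pics
scene 52.78633542394063 282.30936612618 209.9598708493551 -0.005352934051267084 [1392.48153159  625.69109871  901.29527261] [-2.222, -0.02, 2.244]
top 47.40842973624384 290.61145736423737 209.58849454062684 -0.02993408741368575 [ 243.35796132  -14.47497968 1588.0095082 ] [-2.943, 0.001, -1.563]
{'time': 0.1, 'joint_positions': array([-1.37599983e+00,  3.42650299e-01,  1.52490558e+00,  8.69686976e-06,
        1.27544420e+00, -1.45992887e-01]), 'dq': array([-0.00217519, -0.00072719, -0.00319819,  0.00137302, -0.00238527,
       -0.00089626]), 'tau': array([ 2.15919092e-03, -4.32000160e+01, -2.44696516e+01,  7.18163350e-02,
        5.25930163e-02, -4.50917128e-05]), 'tool_pos': array([ 175.42609359, -494.43181583,  226.12145867]), 'tcp_rot': array([-3.14020141e+00, -2.12973094e-04,  3.40786701e-01]), 'contact_force': array([-0.2948547 , -0.00740948,  0.36843309]), 'moment': array([-0.02198555,  0.04801917,  0.00681277]), 'grip_width': 91.76707212365672}
```

View pics/scene0.png

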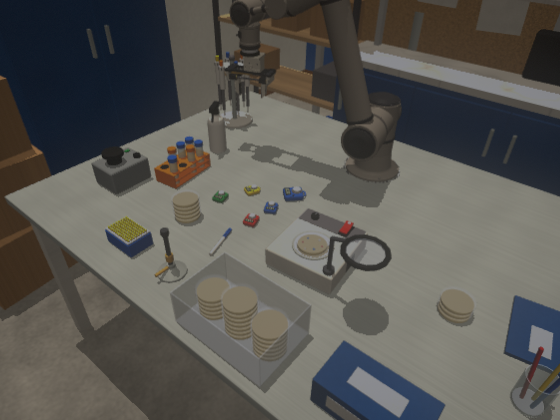

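View pics/top0.png

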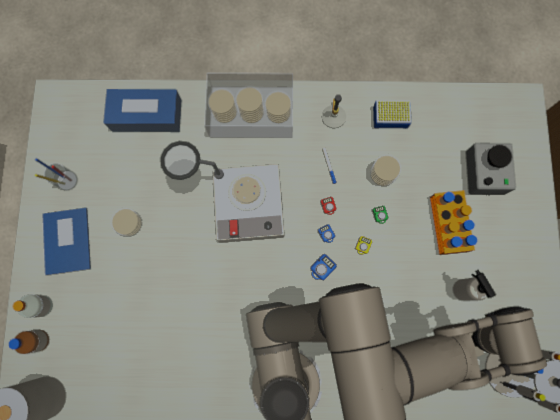

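Two blue counters appear in the top view: a smaller one near (327,233) and a larger one near (322,267). The red, green and yellow counters are at (328,206), (380,214) and (363,245). The rocker is at about (234,228). I'll enlarge these and measure.

```bash
cat >> h.py <<'E'
from scipy.spatial.transform import Rotation as Ro
def at(d,u,v,z=None):
    R=Ro.from_euler('xyz',d['rotation']).as_matrix();e=np.array(d['eye']);r=R@ray(d,u,v)
    if z is None: return e+r*d['depth'][int(round(v)),int(round(u))]
    return e+r*(z-e[2])/r[2]
def proj(d,P):
    R=Ro.from_euler('xyz',d['rotation']).as_matrix();c=R.T@(np.array(P,float)-d['eye']);q=c[:2]/c[2];q=q*(1+d['k1']*(q@q));f=K(d);return q*f+[d['cx'],d['cy']]
def tri(obs):
    A=np.zeros((3,3));b=np.zeros(3);L=[]
    for d,u,v in obs:
        e=np.array(d['eye']);r=at(d,u,v,0)-e;r/=np.linalg.norm(r);M=np.eye(3)-np.outer(r,r);A+=M;b+=M@e;L.append((M,e))
    p=np.linalg.solve(A,b);return p,[np.linalg.norm(M@(p-e)) for M,e in L]
def crop(d,tag,u0,v0,w,h,s):
    cv2.imwrite(f'pics/{tag}.png',cv2.resize(d['image'][v0:v0+h,u0:u0+w],None,fx=s,fy=s,interpolation=cv2.INTER_CUBIC))
def load(t): return pickle.load(open(t+'.pkl','rb'))
E
python3 - <<'E'
from h import *
t=load('top0');s=load('scene0')
crop(t,'c1',295,190,100,95,6); crop(t,'c2',205,205,90,45,8); crop(s,'c3',205,175,110,60,7); crop(s,'c4',295,205,70,50,8)
for u,v in [(327,233),(322,267),(328,206),(380,214),(363,245),(234,228),(248,203),(150,350)]: print(u,v,at(t,u,v).round(1))
E
```

```text
327 233 [ 479.3 -130.5   30.3]
322 267 [ 367.5 -113.3   32.8]
328 206 [ 570.2 -134.5   29.8]
380 214 [ 544.7 -307.5   27.4]
363 245 [ 440.9 -248.8   26. ]
234 228 [484.9 169.4  85.2]
248 203 [568.6 127.7  75.9]
150 350 [ 99.6 437.9   2.2]
```

View pics/c1.png

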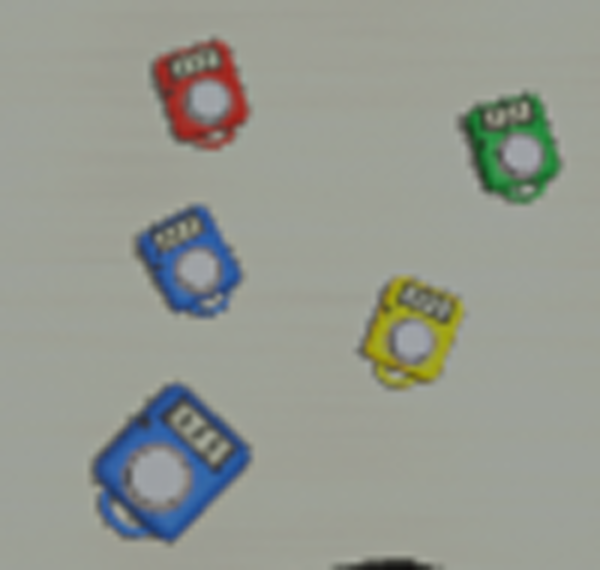

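View pics/c2.png

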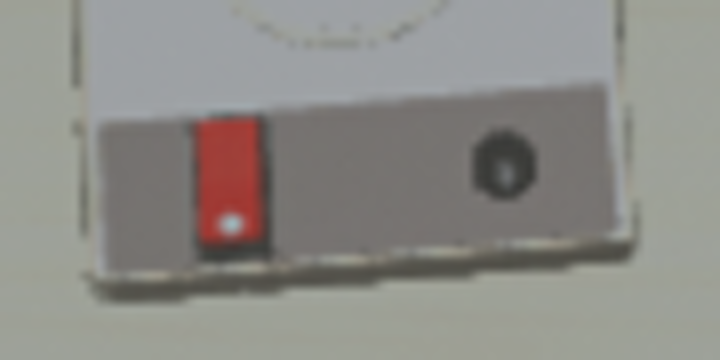

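View pics/c3.png

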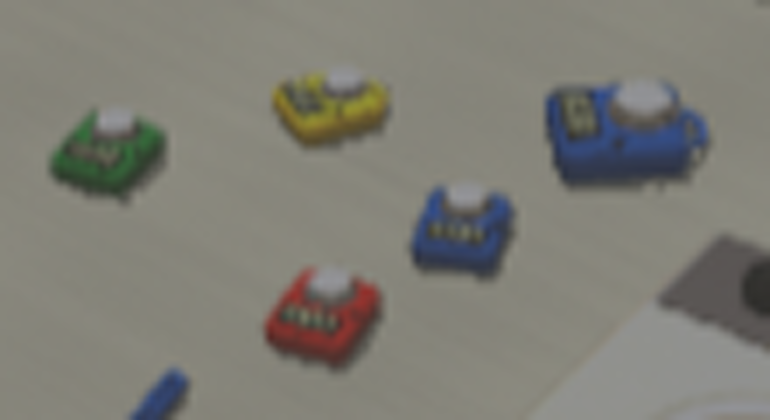

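View pics/c4.png

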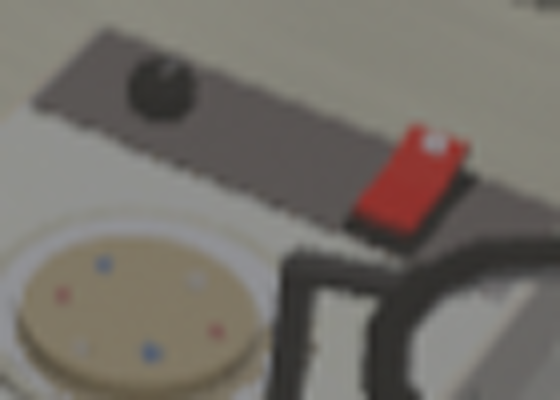

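The crops show the small blue counter's white key at about (198,270) in c1, or (327.6,234.6) in the full top view. The larger blue at (322,267) is about 1.5x the size of the red, green and yellow ones, so the smaller blue is the one meant. The rocker's white dot is at (231,223) in c2, or (233.4,232.4) in full, and the dotted end is up. Next I'll triangulate both points.

Run:
```python
from h import *
t=load('top0');s=load('scene0')
def cen(d,u,v,r,thr):
    I=d['image'].astype(float); u0,v0=int(u)-r,int(v)-r
    p=I[v0:v0+2*r+1,u0:u0+2*r+1]; w=np.clip(p.min(2)-thr,0,None)
    w=w/(w.sum());yy,xx=np.mgrid[v0:v0+2*r+1,u0:u0+2*r+1]; return (w*xx).sum(),(w*yy).sum()
# local contrast
for n,a,b in [('key',(327.6,234.6),(271.3,202.4)),('dot',(233.4,232.4),(348.8,222.3)),('red',(329.3,206.3),(252,215.5)),('yel',(363.3,246.5),(254,186.5)),('grn',(381.4,215.4),(221,192.5)),('big',(320.8,268.8),(296.5,189.5))]:
    p,e=tri([(t,*a),(s,*b)]); print(n,p.round(1),np.round(e,1), 'top@z25',at(t,*a,25).round(1),'sc@25',at(s,*b,25).round(1))
print(cen(t,327.6,234.6,3,110),cen(t,233.4,232.4,2,110))
print('dot@89',at(t,233.4,232.4,89).round(1),at(s,348.8,222.3,89).round(1))
# blue outline heading (top)
for tag,uv in[('small',(327,233)),('big',(322,267))]:
    hsv=cv2.cvtColor(t['image'],cv2.COLOR_BGR2HSV); m=((hsv[...,0]>100)&(hsv[...,0]<125)&(hsv[...,1]>120)).astype(np.uint8)
    n,l,st,c=cv2.connectedComponentsWithStats(m); k=[i for i in range(1,n) if np.hypot(*(c[i]-uv))<12 and st[i,4]>30]; print(tag,[(st[i],c[i].round(1)) for i in k])
# box edges: rocker red in top
m=((hsv[...,0]<8)|(hsv[...,0]>172))&(hsv[...,1]>120); m[:, :220]=0; m[:,250:]=0; m[:215]=0;m[245:]=0
ys,xs=np.nonzero(m); print(cv2.minAreaRect(np.c_[xs,ys].astype(np.float32)))
# strip corners
for c in [(100,125),(105,268),(605,85),(617,235)]: print(at(t,205+(c[0]+.5)/8-.5,205+(c[1]+.5)/8-.5,70).round(1))
print(at(t,205+503/8-.4,205+165/8-.4,84).round(1))
```

```text
key [ 474.7 -132.8   26.2] [0.2 0.2] top@z25 [ 474.8 -132.8   25. ] sc@25 [ 473.5 -134.    25. ]
dot [469.7 170.2  91.5] [0.2 0.2] top@z25 [479.8 178.3  25. ] sc@25 [393.9 133.   25. ]
red [ 570.2 -138.8   22.6] [0.7 0.7] top@z25 [ 570.2 -139.2   25. ] sc@25 [ 572.2 -136.    25. ]
yel [ 435.9 -249.4   22.2] [0.9 0.9] top@z25 [ 436.1 -249.8   25. ] sc@25 [ 438.6 -245.7   25. ]
grn [ 541.2 -313.2   22.4] [0.3 0.3] top@z25 [ 540.5 -312.4   25. ] sc@25 [ 543.8 -310.6   25. ]
big [ 361.5 -109.    31.9] [0.4 0.4] top@z25 [ 362.2 -109.8   25. ] sc@25 [ 353.1 -114.5   25. ]
(np.float64(327.5868005738881), np.float64(234.3852223816356)) (np.float64(233.4972972972973), np.float64(232.4972972972973))
dot@89 [470.2 170.4  89. ] [466.8 169.   89. ]
small [(array([318, 225,  17,  17,  83], dtype=int32), array([326.3, 233.7]))]
big [(array([311, 254,  25,  26, 196], dtype=int32), array([322.3, 267.6]))]
((233.5, 227.0), (14.0, 7.0), 90.0)
[512.4 226.7  70. ]
[454.3 222.6  70. ]
[530.3  23.3  70. ]
[469.2  17.7  70. ]
[494.8  63.   84. ]
```

The key top triangulates to (474.7, -132.8, 26), against 25 given. The dot is at (469.7, 170.3, 91), against about 89 given. Box yaw is about 5°. Both heights check out, so I'll shut the fingers and move above the key.

Call:
drive_tool(series=[[10,12,0,-1],[20,24,0,-1],[30,36,0,-1],[30,36,0,-1],[30,36,0,-1],[30,36,0,-1],[30,36,-10,-1],[30,36,-20,-1],[30,36,-20,-1],[30,36,-20,-2],[19,24,-20,-2],[10,13,-10,-2]], hand=1)

```text
time: 1.3
tool_pos: [473.1, -133.1, 125.9]
tcp_rot: [-3.14, 0.002, 0.08]
contact_force: [0.7, -0.0, 0.2]
grip_width: 1.9
```

Call:
drive_tool(series=[[0,0,0,0],[0,0,0,0],[0,0,0,0]])

```text
time: 1.6
tool_pos: [472.7, -136.7, 128.4]
tcp_rot: [3.141, -0.001, 0.079]
contact_force: [-0.0, 0.0, -0.3]
grip_width: 0.3
```

Run:
```python
from h import *
t=grab('top','top1');s=grab('scene','scene1')
crop(t,'d1',280,190,90,95,6); crop(s,'d2',215,120,110,100,6)
o=readout.get_obs();print(o['tool_pos'],o['time'])
for d in(t,s): print(proj(d,[472.7,-136.7,128.4]),proj(d,[474.6,-133,25]))
```

```text
[ 472.69809335 -136.82698577  128.53982348] 1.7
[331.36505084 230.37572329] [327.65994312 234.64964872]
[270.96179825 177.11549184] [271.32138527 202.64794681]
```

View pics/d1.png

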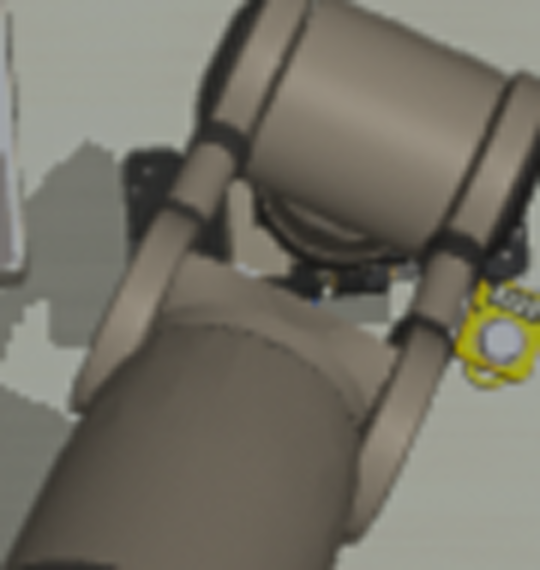

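View pics/d2.png

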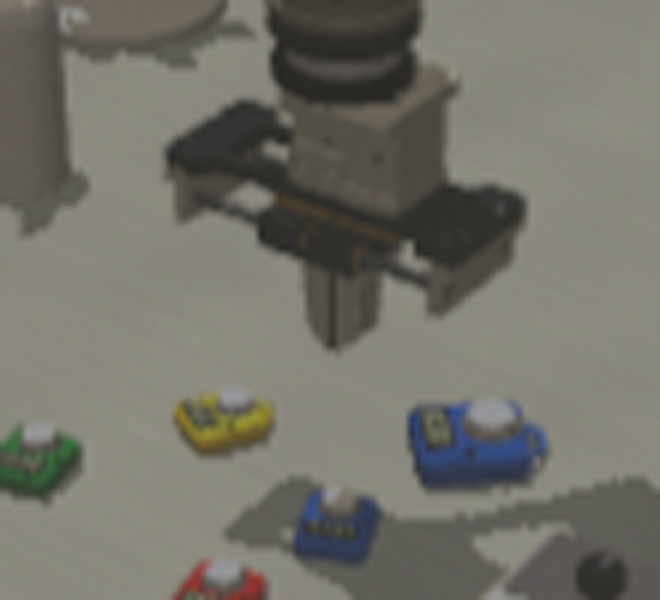

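The scene crop shows the shut fingers directly above the small blue counter, with the tip at about (335,345), matching the projected TCP. Now descending.

Call:
drive_tool(series=[[1,2,-20,0],[1,2,-25,0],[0,0,-20,0],[0,0,-15,0],[0,0,-8,0],[0,0,-4,0],[0,0,0,0],[0,0,0,0],[0,0,0,0],[0,0,0,0]])

```text
time: 2.7
tool_pos: [475.2, -132.0, 36.4]
tcp_rot: [3.141, -0.001, 0.079]
contact_force: [0.1, 0.2, 0.4]
grip_width: 0.2
```

Run:
```python
from h import *
s=grab('scene','scene2');o=readout.get_obs();print(o['tool_pos'],o['contact_force'])
crop(s,'d3',235,160,80,60,8)
```

```text
[ 475.07773555 -131.8965205    36.30381722] [ 0.0434476  -0.31366162  0.23393402]
```

View pics/d3.png

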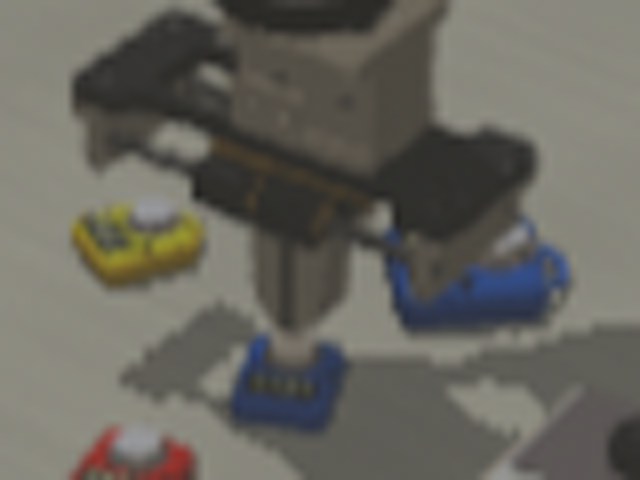

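The tip is centred over the small blue counter's key at about (293,340) in the crop, roughly 11 mm above it. Lowering in small steps.

Call:
drive_tool(series=[[0,-1,-4,0],[0,0,-3,0],[0,0,-2,0],[0,0,-2,0],[0,0,-1,0],[0,0,-1,0],[0,0,0,0],[0,0,0,0],[0,0,0,0]])

```text
time: 3.65
tool_pos: [474.7, -132.8, 23.0]
tcp_rot: [3.142, 0.0, 0.079]
contact_force: [-2.2, 0.2, 3.8]
grip_width: 0.7
```

Call:
drive_tool(series=[[0,0,-1,0],[0,0,0,0],[0,0,-1,0],[0,0,0,0],[0,0,0,0],[0,0,0,0]])

```text
time: 4.25
tool_pos: [474.7, -132.8, 21.1]
tcp_rot: [3.142, 0.0, 0.079]
contact_force: [-2.5, 0.8, 7.3]
grip_width: 0.6
```

Call:
drive_tool(series=[[0,0,-0.5,0],[0,0,0,0],[0,0,0,0],[0,0,0,0]])

```text
time: 4.65
tool_pos: [474.7, -132.8, 20.6]
tcp_rot: [3.142, 0.0, 0.079]
contact_force: [-3.4, 1.1, 8.1]
grip_width: 0.2
```

Call:
drive_tool(series=[[0,0,-0.5,0],[0,0,0,0],[0,0,0,0],[0,0,0,0]])

```text
time: 5.05
tool_pos: [474.7, -132.8, 20.2]
tcp_rot: [3.141, 0.0, 0.079]
contact_force: [-3.3, 1.3, 8.7]
grip_width: 0.1
```

The key is essentially at the bottom: 4.8 mm of travel at 8.7 N. Releasing straight up.

Call:
drive_tool(series=[[0,0,-0.4,0],[0,0,0,0],[0,0,0,0],[0,0,1,0],[0,0,2,0],[0,0,3,0],[0,0,6,0],[0,0,10,0],[0,0,20,0],[0,0,30,0],[0,0,40,0],[0,0,30,0]])

```text
time: 6.25
tool_pos: [475.4, -133.0, 164.2]
tcp_rot: [3.14, -0.002, 0.079]
contact_force: [0.3, 0.1, -0.4]
grip_width: 0.7
```

Run:
```python
from h import *
s=grab('scene','scene3');o=readout.get_obs();print(o['tool_pos'],o['contact_force'],o['time'])
a=load('scene0'); 
I=np.vstack([cv2.resize(x['image'][178:232,205:315],None,fx=5,fy=5,interpolation=cv2.INTER_CUBIC) for x in(a,s)]);cv2.imwrite('pics/cmp.png',I)
```

```text
[ 477.57851004 -133.94547363  168.63202617] [ 1.48228858 -0.04433943  3.25098835] 6.3
```

View pics/cmp.png

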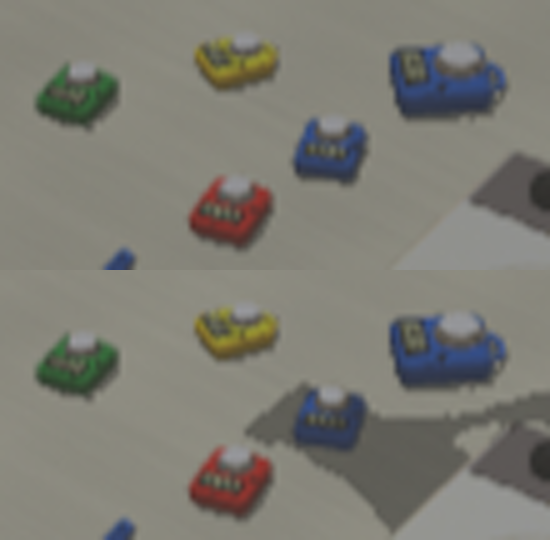

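The counter hasn't moved: its key is up at (331,395) in the lower half of the comparison, the same place as at (331,125) in the upper half. Next is the rocker.

Call:
drive_tool(series=[[0,12,0,0],[0,25,0,0],[-1,35,0,0],[-1,35,0,0],[-1,35,0,0],[-1,35,0,0],[-1,35,0,0],[0,35,0,0],[0,30,-10,0],[0,18,-15,0],[0,8,-10,0],[0,0,-5,0]])

```text
time: 7.5
tool_pos: [468.5, 170.9, 119.8]
tcp_rot: [3.141, 0.003, 0.081]
contact_force: [-0.3, 0.2, -1.1]
grip_width: 0.7
```

Call:
drive_tool(series=[[0,0,0,0],[0,0,0,0],[0,0,0,0],[0,0,0,0]])

```text
time: 7.9
tool_pos: [470.2, 169.6, 122.0]
tcp_rot: [3.142, -0.001, 0.078]
contact_force: [-0.0, -0.4, -0.3]
grip_width: 0.2
```

Run:
```python
from h import *
s=grab('scene','scene4');o=readout.get_obs();print(o['tool_pos'],o['contact_force'],o['time'])
crop(s,'e1',300,150,100,90,6)
t=grab('top','top4');crop(t,'e2',190,160,110,100,6)
```

```text
[470.16439113 169.72654087 121.92864517] [-0.23461938 -0.60912499  0.61965934] 7.95
```

View pics/e1.png

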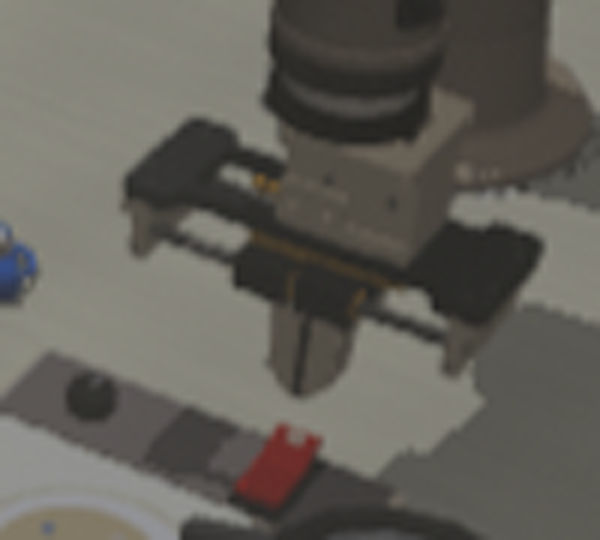

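View pics/e2.png

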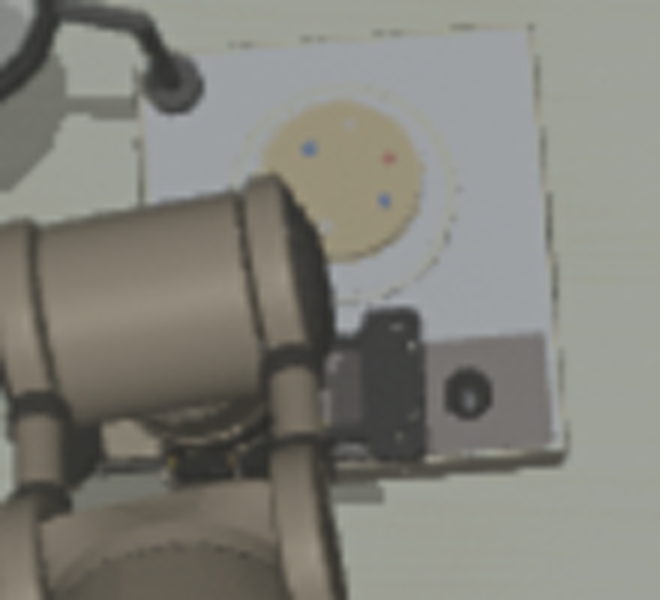

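The fingertips hang above the rocker's dotted end: the tip is at (300,392) and the dot at (297,437) in e1. The wide body stays well above the knob. Going down.

Call:
drive_tool(series=[[-1,1,-6,0],[0,0,-10,0],[0,0,-7,0],[0,0,-3,0],[0,0,-2,0],[0,0,-2,0],[0,0,-1,0],[0,0,-1,0],[0,0,0,0],[0,0,0,0],[0,0,0,0]])

```text
time: 9.1
tool_pos: [468.7, 171.2, 89.6]
tcp_rot: [3.141, 0.0, 0.079]
contact_force: [-1.2, -0.1, 2.2]
grip_width: 0.5
```

Contact at z 89.6 with about 2 N. I expect the stop at about 82, so I'm continuing gently.

Call:
drive_tool(series=[[0,0,-1,0],[0,0,-1,0],[0,0,-1,0],[0,0,-1,0],[0,0,-1,0],[0,0,0,0],[0,0,0,0],[0,0,0,0]])

```text
time: 9.9
tool_pos: [469.1, 171.2, 84.4]
tcp_rot: [3.142, -0.001, 0.079]
contact_force: [0.4, -0.1, -0.7]
grip_width: 0.5
```

Call:
drive_tool(series=[[0,0,-1,0],[0,0,0,0],[0,0,-1,0],[0,0,0,0],[0,0,0,0]])

```text
time: 10.4
tool_pos: [468.9, 171.2, 82.4]
tcp_rot: [3.142, -0.0, 0.079]
contact_force: [0.4, -0.7, 0.1]
grip_width: 0.6
```

Call:
drive_tool(series=[[0,0,-0.5,0],[0,0,0,0],[0,0,0,0],[0,0,0,0]])

```text
time: 10.8
tool_pos: [468.9, 171.2, 82.1]
tcp_rot: [3.142, -0.0, 0.079]
contact_force: [-2.8, -0.4, 3.5]
grip_width: 0.1
```

Call:
drive_tool(series=[[0,0,-0.5,0],[0,0,0,0],[0,0,0,0],[0,0,0,0]])

```text
time: 11.2
tool_pos: [468.9, 171.2, 82.0]
tcp_rot: [3.142, -0.0, 0.079]
contact_force: [-2.1, -0.8, 8.5]
grip_width: 0.3
```

Run:
```python
from h import *
s=grab('scene','scene5');o=readout.get_obs();print(o['tool_pos'],o['contact_force'],o['time'])
crop(s,'e3',310,170,80,70,8)
```

```text
[468.86360258 171.20225334  81.99657895] [-3.10283997 -0.44924756  8.66207659] 11.25
```

View pics/e3.png

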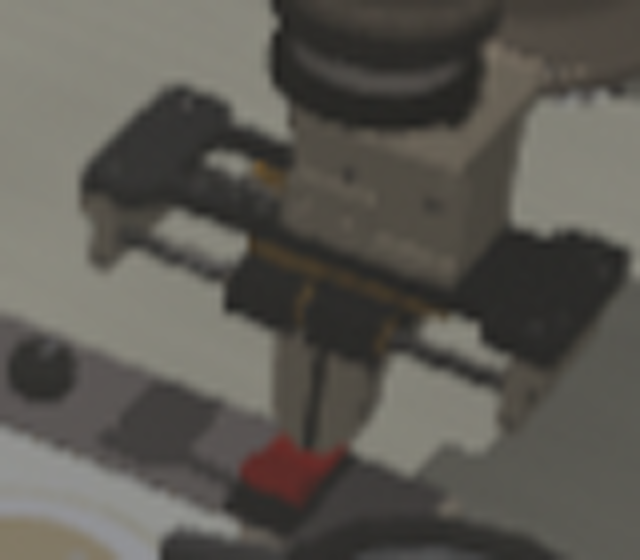

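The rocker is on its hard stop: z 82.0 as expected, with force rising 5 N for almost no motion, and its far wing tilted up at (290,470). A slight extra press, then I retract up and back.

Call:
drive_tool(series=[[0,0,-0.2,0],[0,0,0,0],[0,0,0,0],[0,0,2,0],[0,0,4,0],[0,0,10,0],[0,0,20,0],[0,0,30,0],[0,0,30,0],[-10,-20,20,0],[-10,-30,20,0],[-10,-30,0,0]])

```text
time: 12.45
tool_pos: [439.9, 90.7, 220.4]
tcp_rot: [3.141, -0.006, 0.08]
contact_force: [0.8, -0.6, -0.6]
grip_width: 0.2
```

Call:
drive_tool(series=[[-5,-25,0,0],[-5,-35,0,0],[0,-35,0,0],[0,-35,0,0],[0,-35,0,0],[0,-35,0,0],[0,-30,0,0],[0,-15,0,0],[0,0,0,0],[0,0,0,0],[0,0,0,0]])

```text
time: 13.55
tool_pos: [428.8, -152.6, 217.3]
tcp_rot: [-3.141, 0.0, 0.08]
contact_force: [-0.5, -1.0, -0.1]
grip_width: 0.7
```

Run:
```python
from h import *
s=grab('scene','scene6');t=grab('top','top6');o=readout.get_obs();print(o['tool_pos'],o['contact_force'],o['time'])
a=load('scene0');b=load('top0')
f=lambda x,u,v,w,h,k:cv2.resize(x['image'][v:v+h,u:u+w],None,fx=k,fy=k,interpolation=cv2.INTER_CUBIC)
cv2.imwrite('pics/f1.png',np.vstack([np.hstack([f(x,205,175,110,65,3.5),f(x,280,190,110,65,3.5)]) for x in(a,s)]))
cv2.imwrite('pics/f2.png',np.hstack([f(x,200,150,95,100,4) for x in(b,t)]))
print(s['depth'][0,0])
```

```text
[ 428.88734217 -152.73018312  217.37427458] [-0.18951044 -0.26718046 -0.33339367] 13.65
0.0
```

View pics/f1.png

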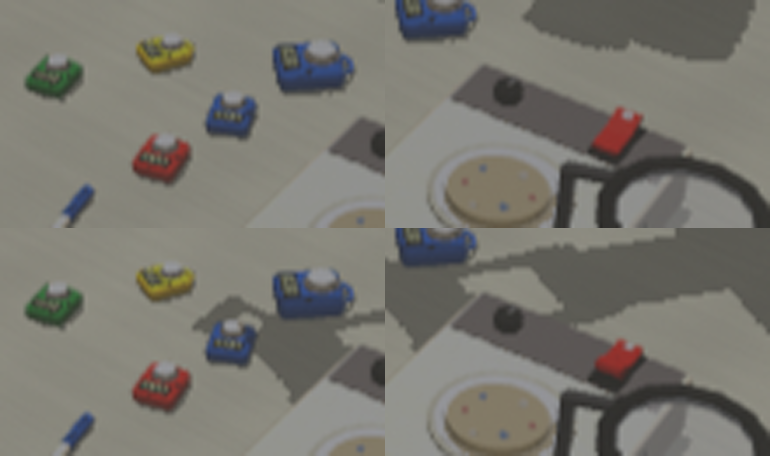

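View pics/f2.png

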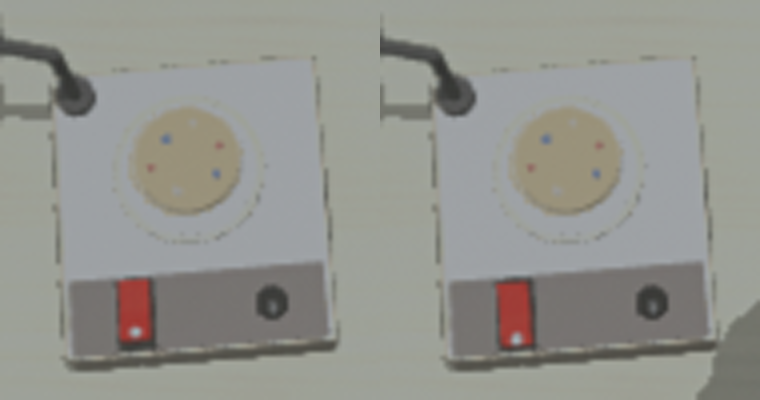

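The rocker's dotted end is down and its far end up (f1, about (618,360) against (618,130) before). The plate, knob and counters match their earlier positions. Handing in.

```bash
python3 -c "
from plant import job; print(job.close_job())"
```

```text
the job is handed in; nothing more can be done
None
```

I pressed the key of the smaller blue counter, then pushed the rocker's white-dotted end down to its stop. The hand was drawn away, and the job was handed in at about 14 s.

- **Blue key:** it went down about 5 mm (last reading 4.8 mm at 8.7 N, then a further 0.4 mm was commanded) and came back up. The before-and-after pictures show the counter unmoved.
- **Rocker:** contact came at z ≈ 89.6 mm and the stop at 82.0 mm, where force rose to about 8.6 N with almost no further motion. The last pictures show the dotted end down and the far wing up. I did not re-measure the rocker's angle after letting go.
- **Everything else:** in the last pictures, the plate, knob, other counters, marker and magnifier look unmoved. I did not compare the plate stacks or tube rack before and after, but the path stayed clear of them. The last force reading was near zero, with the tool about 217 mm up.

There was one small disagreement: triangulation put the key and the dot 1–2.5 mm higher than the text gives. The contact heights matched the text.

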